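# Refit the latch knob on the key box and turn it to latched

### The arm

A 6-joint arm with a two-finger parallel gripper is mounted at the origin on the work surface. World frame = base frame: x ahead of the robot, y to its left, z up, the work surface at z = 0. Lengths are in m, angles in rad, forces in N, time in s.
With the tool pointing down it reaches from about 0.275 to 0.75 m from the base axis. Payload 10.2 kg.
Tool frame: the origin (TCP) lies on the centre line of the jaws, within the pads' length; the fingertips stand 19 mm ahead of it and the grasp point (between the pads) is the TCP; z points along the fingers, y is the line along which they close (so a half turn about z gives the same grasp; the last joint's range is limited). The gripper opens to 85 mm and grips with 20 to 120 N. Pads are 22 mm wide; open, the fingers measure 114 mm over their backs; the gripper's body (76 mm by 85 mm) begins 54 mm behind the grasp point. The pads swing forward as they close: fully open they stand 13 mm farther back than shut.
Start: joints at [1.007, 0.313, 1.498, -0, 1.331, -0.223], TCP at [0.175, 0.495, 0.25] pointing down, gripper open.
Joint ranges: [-2.94, 2.94], [-0.97, 2.17], [0.19, 2.56], [-1.23, 4.37], [0.02, 3.11], [-2.88, 2.88]. Speed limits (rad/s): [2.39, 2.39, 3.01, 3.14, 3.14, 3.14].

### API

Orientations are given as a unit quaternion [w, x, y, z].
In Python, from rig import readout, read_camera, ticket gives the robot as it stands.
- The arm moves only by the tool play_rows, never from a script. Its argument "deltas" is a list of rows, each an object with "angular": the turn, a rotation vector about the world's x, y, z in rad, a list of three; "offset": the shift along the world's x, y, z in cm, a list of three; "claw": the closure, from -1 (fully open) to 1 (shut). A call has 1 to 20 rows; each row shifts and turns the commanded pose from where the row before left it; what a row does not reach is not made up. A row lasts 1/10 s, in which the tool goes at most 50 mm and 8.59 degrees, less where a joint would pass 70% of its speed; a pose out of reach is approached as far as the arm can. A call with a gripper value outside its range is refused whole. The fingers move at their own pace and stop on an object; "force" is the grip in N (left out, the last holds). Time passes only in rows, so rows that do not move let the fingers close. It gives the time, the measured TCP pose, the force, the opening and the grip force at its end, in the units of the state.
- readout.state(): the state, without advancing time (a new reading comes with each control period).
- read_camera(name): name is "scene" or "top"; returns a dict with "image" (384x512x3 uint8, red, green, blue), "camera_matrix" (3x3 intrinsics, pixels), "origin" and "rotation" of the camera in the world. Camera axes: x right, y down, z forward; pixel columns grow to the right and rows downward; lengths in m; the calibration is good to about 2 mm. A picture is of the moment at which its call begins. There is no depth.
- ticket.finish_job(): hands the job in; it is judged then, once.
The state is a dict: "time_s": time; "q": joint angles; "qvel": joint speeds; "effort": joint torques, N m; "ee_pos": TCP position; "ee_rot": TCP orientation; "ft_force": force on the tool from outside, world axes, zero at the start; "torque": the same for the moment, N m; "gripper_width": finger opening in m; "grasp_force": force on a finger pad.
Only numpy, scipy, OpenCV 4.12 (cv2) and the standard library are available. Lean on these libraries where they do the work, as an engineer would, in place of code of your own. Each camera call takes 0.05 s, during which the arm holds its last target. There are 200 camera calls.

### The job

The latch knob has come off the wooden key box. Put it back on the spindle on the lid, turning it while pressing lightly until its keyway drops over the key and the knob sits fully home, then turn it clockwise until its red pointer points at the brass stud, and let go. Be gentle - never push on the box or its spindle with more than 20 N - and leave the other things on the ledge where they are.

Things in the scene. Friction and masses are not known exactly. Their poses are not given: they have to be found in the camera images.
- knob: Loose latch knob, about 140 g (100 to 200 g), standing upright on the ledge, fitted this way up. Aluminium hub 46 mm in diameter, 33 mm high, with a grip bar on top. Origin: centre of the underside; z up, x towards the red pointer. From below a bore 16.4 mm in diameter, 28 mm deep; all along it one keyway 7.6 mm wide, out to 19.4 mm from the axis, on the +x side, under the pointer.
- grip (a point): Centre of the knob's black grip bar, on the knob's axis 45 mm above its underside. The bar is 44 mm long (knob's x), 14 mm wide (knob's y) and 24 mm high (33 to 57 mm above the underside): pinch it across its width.
- pointer (a point): Tip of the small red pointer that sticks out of the knob's hub at 31 mm from its axis along its +x, 30.5 mm above the underside.
- keybox: Closed wooden key box, fixed to the ledge, 160 mm (x) by 200 mm (y) by 66 mm high. Origin: centre of its underside; its front faces its own -x, roughly towards the robot; its right (-y) and left (+y) are as seen from the robot.
- seat (a point): Centre of the top of the dark round washer (48 mm in diameter) on the lid, 70 mm above the box's underside, on the spindle's axis; axes of the key box, not turning with the spindle. The knob is fully home when its underside lies on this face. A brass key 6 mm wide stands out of the spindle to 18 mm from the axis, from the washer to 10 mm above it: a knob turned wrongly rests on it.
- spindle_top (a point): Fixed point at the top of the upright steel spindle, 27 mm above the seat. It is 14 mm in diameter up to 22 mm above the seat, then tapers to 6.4 mm. It is stiff to turn (0.12 N m) and stays where left: a knob rubbing on the key with under 8 N does not turn it, the seated knob does. It turns past the stud's direction to a hard stop 0.35 rad beyond.
- key_middle (a point): Fixed point on the lid, 15 mm from the spindle's axis, at the height of the key's top, in the middle of the sector where the key can be. The key's angle is not measured: at the start it points 0.25 to 1.4 rad counter-clockwise (from above) of the direction to the stud, between the box's front and right. The knob drops its last 10 mm only when keyway and key agree to about 0.06 rad.
- stud (a point): Centre of the top of the small brass stud (10 mm in diameter, 3 mm high) on the lid in front of the spindle, 50 mm from the spindle's axis along the key box's -x: the latched mark.
- shoe_tree: Bystander: orange shoe tree, 240 mm long, 68 mm high. Origin on its underside.
- shoehorn: Bystander: flat steel shoehorn, 215 mm long, 8 mm high. Origin on its underside.
- jar: Bystander: closed blue and white ceramic jar, 90 mm in diameter, 124 mm high. Origin: centre of its underside.
- glasses_case: Bystander: closed green plastic sunglasses case, 160 by 65 by 49 mm. Origin: centre of its underside.
- polish_tin: Bystander: flat shoe polish tin with a red lid, 74 mm in diameter, 22 mm high. Origin: centre of its underside.
- shoe_brush: Bystander: wooden shoe brush, 150 by 52 by 38 mm. Origin: centre of its underside.
Mind the look-alikes: they are no part of the job. Of the things like the knob, leave any that is orange, pink or purple; of the rest the smaller one is meant.

How it is judged:
On the way, in this order (a step that is already met when the one before it is completed fails the run):
1. the knob is fully home on the spindle, its keyway over the key (z of knob in the frame of seat between -0.003 and 0.0025 m and horizontal distance between knob and seat below 0.003 m and angle between knob's own z axis and vertical below 0.08 rad), for 0.2 s.
2. the seated knob is turned until its pointer points at the stud (all of step 1 and x of pointer in the frame of seat below -0.024 m and y of pointer in the frame of seat between -0.005 and 0.005 m), for 0.2 s.
At the end, for the whole second after the job is handed in: The knob is upright on the spindle, its underside within 2.5 mm of the washer and its axis within 3 mm of the spindle's, its pointer towards the stud with the tip no more than 5 mm (about 0.16 rad) to either side of the line from spindle to stud, released and at rest (all of step 2 and linear speed of knob below 0.02 m/s and contact force between knob and the fingers below 0.1 N); the robot touches nothing.
It fails at once if the key box, its spindle or its key is pushed with more than 20 N while the knob is not yet home (contact force between keybox and anything else above 20 N and z of knob in the frame of seat above 0.0035 m).
It fails at once if the key box is pushed, or the seated knob strained against key and spindle, with more than 45 N in all (contact force between keybox and anything else above 45 N).
It fails at once if any of the six other things on the ledge is shifted by more than 30 mm (distance of any of shoe_tree, shoehorn, jar, glasses_case, polish_tin, shoe_brush from where it was at the start of the episode above 0.03 m).
It also fails if it takes over 64 s, if anything falls off the work surface, if the arm or the gripper's body presses on something with over 40 N, if the wrist force passes 120 N, or if a joint passes its speed limit or range.

## Working session

There is one attempt and no reset: what is moved stays moved. The work goes in short steps, Python scripts to look and compute and a tool call to move; the robot and the scene stay as the last step left them, time stands still between calls to the robot, and variables do not carry over. Pictures are saved under pics/ and viewed, at most 10 in all, crops included, and the job is handed in when it is done.

Besides the shell and the picture viewer there is one more tool, called after "Emit:" in YAML: its name, and indented under it one key for each argument. play_rows: Moves the arm, as the interface text tells. Its arguments: {"type":"object","properties":{"deltas":{"type":"array"},"force":{"type":"number"}},"required":["deltas"]}

```bash
mkdir -p pics
python3 - <<'E'
from rig import readout, read_camera
import cv2,pickle,numpy as np
for n in("scene","top"):
    c=read_camera(n);pickle.dump(c,open(n+".pkl","wb"));cv2.imwrite(f"pics/{n}0.png",cv2.resize(c["image"][:,:,::-1],(800,600)))
    print(n,c["camera_matrix"],c["origin"],c["rotation"])
print(readout.state())
E
```

```text
scene [[398.96206201   0.         252.61366423]
 [  0.         398.96206201 191.82721619]
 [  0.           0.           1.        ]] [1.26885104 0.1201294  1.01706299] [-0.19824636  0.60001513  0.7341203  -0.24849066]
top [[440.98249139   0.         251.19125381]
 [  0.         440.98249139 188.70930964]
 [  0.           0.           1.        ]] [ 0.4819444  -0.03803032  1.1994957 ] [ 0.04277842 -0.69825523  0.71414684 -0.0245751 ]
{'time_s': 0.1, 'q': array([ 1.00659687e+00,  3.13382716e-01,  1.49834340e+00, -2.12673631e-05,
        1.33100214e+00, -2.23406725e-01]), 'qvel': array([-1.47429547e-04, -9.11747717e-04, -1.10380888e-03,  3.39959335e-03,
       -6.29310795e-05,  3.30214398e-04]), 'effort': array([ 1.62620174e-03, -4.12896216e+01, -2.60138583e+01, -1.90317141e-04,
        3.06878937e-03, -7.06817082e-05]), 'ee_pos': array([0.17538066, 0.49462353, 0.24980476]), 'ee_rot': array([-2.08329191e-04,  1.69570465e-01,  9.85517902e-01, -5.28301408e-04]), 'ft_force': array([-0.36930519, -0.82510209, -0.91480973]), 'torque': array([ 0.00636956, -0.02067377, -0.0170883 ]), 'grasp_force': 0.0, 'gripper_width': 0.08537617055050213}
```

View pics/scene0.png

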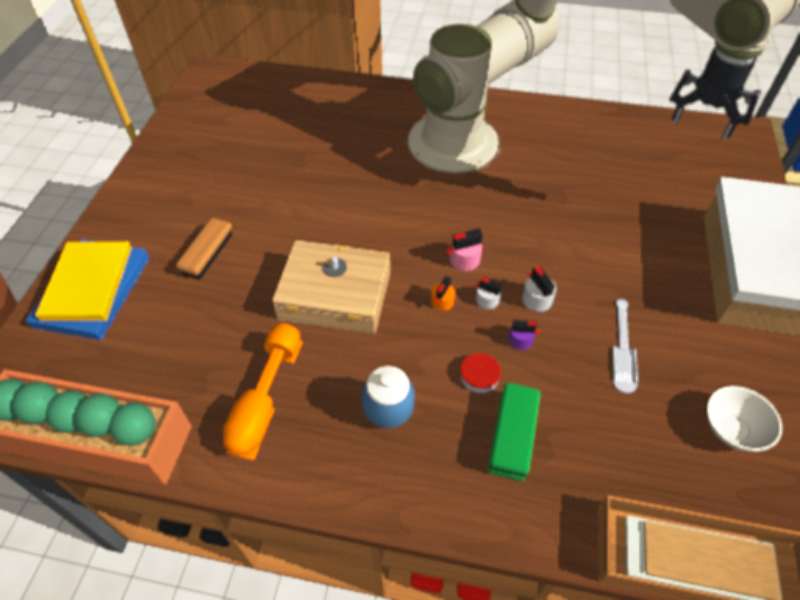

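View pics/top0.png

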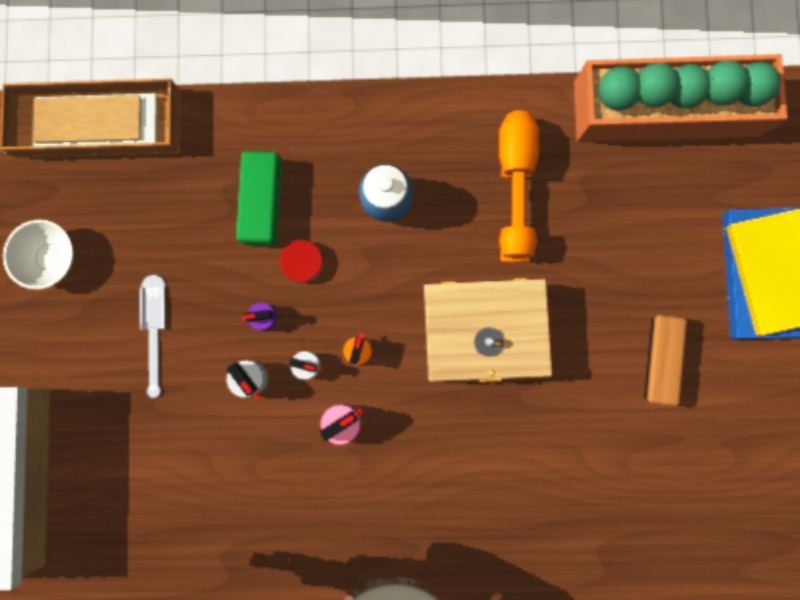

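```bash
cat > h.py <<'E'
import numpy as np,cv2
from scipy.spatial.transform import Rotation as R
def rot(c):
    q=np.array(c["rotation"]);return R.from_quat(q[[1,2,3,0]]).as_matrix()
def ray(c,uv,z):
    d=rot(c)@np.linalg.solve(c["camera_matrix"],[uv[0],uv[1],1.]);o=np.array(c["origin"])
    return o+d*(z-o[2])/d[2]
def proj(c,p):
    v=c["camera_matrix"]@(rot(c).T@(np.array(p)-c["origin"]));return v[:2]/v[2]
E
python3 - <<'E'
import pickle,cv2,numpy as np
from h import *
t=pickle.load(open("top.pkl","rb"));s=pickle.load(open("scene.pkl","rb"))
f=lambda c,x0,y0,w,h,k:cv2.resize(c["image"][y0:y0+h,x0:x0+w,::-1],(400,300),interpolation=cv2.INTER_NEAREST)
a=np.hstack([f(t,170,210,64,48,0),f(t,268,172,92,69,0)])
b=np.hstack([f(s,280,165,64,48,0),f(s,170,145,92,69,0)])
cv2.imwrite("pics/c1.png",np.vstack([a,b]))
k=.64
print("knob",ray(t,(305*k,365*k),.033),"big",ray(t,(246*k,379*k),.04),"seat",ray(t,(489*k,342*k),.07))
print("knob s",ray(s,(487*k,287*k),.05),"seat s",ray(s,(334*k,268*k),.07))
E
```

```text
knob [0.47822173 0.14129718 0.033     ] big [0.45692508 0.23996838 0.04      ] seat [ 0.50930965 -0.16580076  0.07      ]
knob s [0.48814245 0.13841718 0.05      ] seat s [ 0.51581687 -0.16440696  0.07      ]
```

View pics/c1.png

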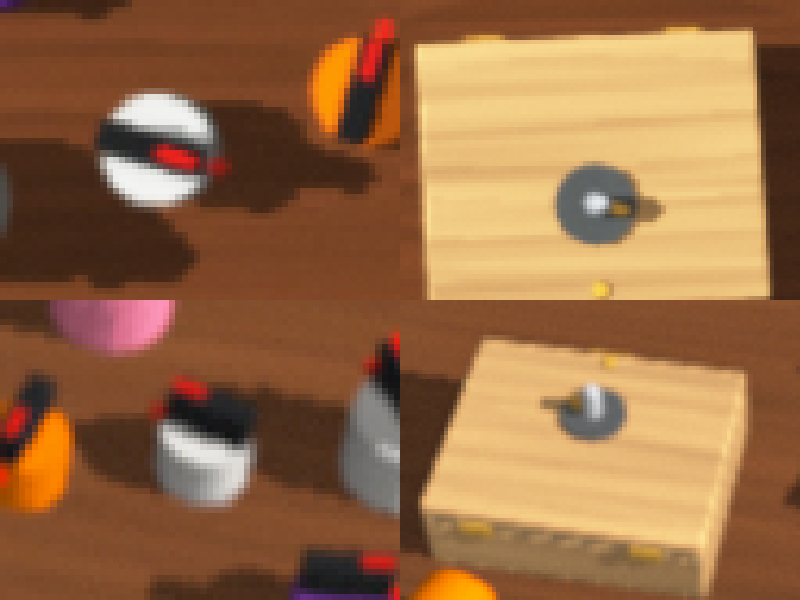

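The look-alikes in the top view (native pixels) are large silver (157,243), small silver (195,234), orange (228,224), purple (167,203) and pink (218,272). The small silver one is the target, because it is uncoloured and smaller than the other silver knob. The crop confirms a white hub with a black bar and its red pointer to the right. The brass key shows right of the washer at about (319,220).

Run:
```python
import pickle,cv2,numpy as np
from h import *
t=pickle.load(open("top.pkl","rb"));s=pickle.load(open("scene.pkl","rb"))
def mask(c,box,fn):
    x0,y0,x1,y1=box;im=c["image"].astype(int);h=cv2.cvtColor(c["image"],cv2.COLOR_RGB2HSV).astype(int)
    m=np.zeros(im.shape[:2],np.uint8);m[y0:y1,x0:x1]=fn(h[...,0],h[...,1],h[...,2])[y0:y1,x0:x1];return m
def show(n,m,c,z):
    p=np.argwhere(m)[:,::-1]
    (cx,cy),r=cv2.minEnclosingCircle(p.astype(np.float32))
    print(n,len(p),"mean",p.mean(0).round(2),ray(c,p.mean(0),z).round(4),"circ",ray(c,(cx,cy),z).round(4),round(r,1));return p
# knob
hub=show("hub",mask(t,(182,222,207,246),lambda h,s,v:(s<60)&(v>130)),t,.033)
hs=mask(t,(182,222,210,246),lambda h,s,v:((s<60)&(v>130))|(v<60)&(s<90)); show("hub+bar",hs,t,.033)
red=lambda h,s,v:((h<6)|(h>172))&(s>150)&(v>90)
m=mask(t,(182,222,212,246),red)
n,l,st,ce=cv2.connectedComponentsWithStats(m);print("reds",st[1:].tolist(),ce[1:].round(2).tolist(),[ray(t,x,.057).round(4) for x in ce[1:]],[ray(t,x,.0305).round(4) for x in ce[1:]])
# box
show("washer",mask(t,(300,205,330,232),lambda h,s,v:(s<70)),t,.07)
show("stud",mask(t,(306,232,322,246),lambda h,s,v:(s>150)&(v>150)),t,.067)
m=mask(t,(310,210,330,230),lambda h,s,v:(s>110)&(v<190)); show("key",m,t,.08)
h=cv2.cvtColor(t["image"],cv2.COLOR_RGB2HSV)
for y in range(213,226): print(y,[tuple(int(q) for q in h[y,x]) for x in range(311,326)])
b=mask(t,(262,170,362,250),lambda h,s,v:(h>10)&(h<28)&(v>165)&(s>40))
r=cv2.minAreaRect(np.argwhere(b)[:,::-1].astype(np.float32));q=cv2.boxPoints(r)
print("box",[ray(t,x,.066).round(4) for x in q])
show("scene washer",mask(s,(198,158,228,182),lambda h,s,v:(s<70)&(v<140)),s,.07)
show("scene stud",mask(s,(205,150,230,165),lambda h,s,v:(s>150)&(v>150)),s,.067)
```

```text
hub 163 mean [194.45 233.51] [0.4785 0.1433 0.033 ] circ [0.4785 0.1432 0.033 ] 9.3
hub+bar 198 mean [193.66 233.26] [0.4792 0.1454 0.033 ] circ [0.4785 0.1432 0.033 ] 9.3
reds [[194, 233, 8, 4, 22], [203, 235, 4, 3, 9]] [[197.64, 234.64], [204.67, 236.11]] [array([0.4755, 0.1313, 0.057 ]), array([0.4713, 0.1131, 0.057 ])] [array([0.4753, 0.1352, 0.0305]), array([0.4711, 0.1166, 0.0305])]
washer 240 mean [312.12 218.36] [ 0.5107 -0.1637  0.07  ] circ [ 0.5107 -0.1651  0.07  ] 9.1
stud 41 mean [313.54 241.2 ] [ 0.4528 -0.1656  0.067 ] circ [ 0.4495 -0.1654  0.067 ] 6.5
key 46 mean [321.78 219.91] [ 0.506  -0.1868  0.08  ] circ [ 0.5081 -0.1797  0.08  ] 8.1
213 [(95, 15, 100), (84, 13, 98), (90, 8, 98), (90, 13, 101), (99, 17, 103), (84, 12, 103), (78, 12, 103), (100, 8, 100), (60, 5, 101), (15, 66, 119), (16, 126, 160), (17, 131, 207), (18, 122, 235), (19, 117, 237), (19, 119, 236)]
214 [(95, 15, 101), (84, 13, 100), (90, 10, 98), (96, 13, 100), (95, 15, 101), (84, 12, 104), (84, 13, 101), (95, 15, 101), (90, 10, 100), (21, 31, 108), (16, 102, 135), (17, 131, 191), (18, 122, 234), (19
[... 2219 characters left out ...]
(90, 10, 101), (30, 17, 103), (17, 76, 128), (17, 124, 183), (18, 124, 230), (20, 120, 238), (20, 117, 239), (19, 117, 239)]
225 [(78, 13, 101), (83, 10, 100), (90, 13, 99), (95, 15, 101), (86, 18, 102), (85, 15, 102), (83, 10, 102), (25, 15, 104), (16, 70, 123), (16, 119, 152), (17, 131, 195), (19, 123, 233), (19, 119, 237), (19, 118, 237), (19, 120, 236)]
box [array([ 0.6106, -0.0604,  0.066 ]), array([ 0.6149, -0.2638,  0.066 ]), array([ 0.45  , -0.2642,  0.066 ]), array([ 0.445 , -0.0637,  0.066 ])]
scene washer 92 mean [214.05 171.88] [ 0.517  -0.1631  0.07  ] circ [ 0.512  -0.1663  0.07  ] 7.0
scene stud 20 mean [217.9 157.5] [ 0.4543 -0.1674  0.067 ] circ [ 0.4501 -0.1682  0.067 ] 5.0
```

Emit:
play_rows:
  deltas:
    - {"angular":[0,0,-0.1064],"offset":[2.165,-2.51,-0.72],"claw":-1}
    - {"angular":[0,0,-0.1064],"offset":[2.165,-2.51,-0.72],"claw":-1}
    - {"angular":[0,0,-0.1064],"offset":[2.165,-2.51,-0.72],"claw":-1}
    - {"angular":[0,0,-0.1064],"offset":[2.165,-2.51,-0.72],"claw":-1}
    - {"angular":[0,0,-0.1064],"offset":[2.165,-2.51,-0.72],"claw":-1}
    - {"angular":[0,0,-0.1064],"offset":[2.165,-2.51,-0.72],"claw":-1}
    - {"angular":[0,0,-0.1064],"offset":[2.165,-2.51,-0.72],"claw":-1}
    - {"angular":[0,0,-0.1064],"offset":[2.165,-2.51,-0.72],"claw":-1}
    - {"angular":[0,0,-0.1064],"offset":[2.165,-2.51,-0.72],"claw":-1}
    - {"angular":[0,0,-0.1064],"offset":[2.165,-2.51,-0.72],"claw":-1}
    - {"angular":[0,0,-0.1064],"offset":[2.165,-2.51,-0.72],"claw":-1}
    - {"angular":[0,0,-0.1064],"offset":[2.165,-2.51,-0.72],"claw":-1}
    - {"angular":[0,0,-0.1064],"offset":[2.165,-2.51,-0.72],"claw":-1}
    - {"angular":[0,0,-0.1064],"offset":[2.165,-2.51,-0.72],"claw":-1}
    - {"angular":[0,0,0],"offset":[0,0,0],"claw":-1}
    - {"angular":[0,0,0],"offset":[0,0,0],"claw":-1}
  force: 40

```text
time_s: 1.7
ee_pos: [0.4784, 0.1431, 0.1491]
ee_rot: [-0.0, 0.793, 0.61, -0.0]
ft_force: [-0.3, -0.4, 1.0]
gripper_width: 0.0855
grasp_force: 0.0
```

Emit:
play_rows:
  deltas:
    - {"angular":[0,0,0],"offset":[0,0,-2],"claw":-1}
    - {"angular":[0,0,0],"offset":[0,0,-2],"claw":-1}
    - {"angular":[0,0,0],"offset":[0,0,-2],"claw":-1}
    - {"angular":[0,0,0],"offset":[0,0,-1.5],"claw":-1}
    - {"angular":[0,0,0],"offset":[0,0,-1.2],"claw":-1}
    - {"angular":[0,0,0],"offset":[0,0,-0.6],"claw":-1}
    - {"angular":[0,0,0],"offset":[0,0,0],"claw":-1}
    - {"angular":[0,0,0],"offset":[0,0,0],"claw":0}
    - {"angular":[0,0,0],"offset":[0,0,0],"claw":0.5}
    - {"angular":[0,0,0],"offset":[0,0,0],"claw":1}
    - {"angular":[0,0,0],"offset":[0,0,0],"claw":1}
    - {"angular":[0,0,0],"offset":[0,0,0],"claw":1}
    - {"angular":[0,0,0],"offset":[0,0,0],"claw":1}
    - {"angular":[0,0,0],"offset":[0,0,0],"claw":1}

```text
time_s: 3.1
ee_pos: [0.4786, 0.1434, 0.0565]
ee_rot: [-0.0, 0.793, 0.61, -0.0]
ft_force: [0.6, 0.4, -0.3]
gripper_width: 0.013
grasp_force: 44.8
```

Emit:
play_rows:
  deltas:
    - {"angular":[0,0,0],"offset":[0,0,2],"claw":1}
    - {"angular":[0,0,0],"offset":[0,0,4],"claw":1}
    - {"angular":[0,0,0],"offset":[0,0,4],"claw":1}
    - {"angular":[0,0,0],"offset":[0,0,3.3],"claw":1}
    - {"angular":[0,0,0.015],"offset":[0.321,-3.085,0],"claw":1}
    - {"angular":[0,0,0.015],"offset":[0.321,-3.085,0],"claw":1}
    - {"angular":[0,0,0.015],"offset":[0.321,-3.085,0],"claw":1}
    - {"angular":[0,0,0.015],"offset":[0.321,-3.085,0],"claw":1}
    - {"angular":[0,0,0.015],"offset":[0.321,-3.085,0],"claw":1}
    - {"angular":[0,0,0.015],"offset":[0.321,-3.085,0],"claw":1}
    - {"angular":[0,0,0.015],"offset":[0.321,-3.085,0],"claw":1}
    - {"angular":[0,0,0.015],"offset":[0.321,-3.085,0],"claw":1}
    - {"angular":[0,0,0.015],"offset":[0.321,-3.085,0],"claw":1}
    - {"angular":[0,0,0.015],"offset":[0.321,-3.085,0],"claw":1}
    - {"angular":[0,0,0],"offset":[0,0,0],"claw":1}
    - {"angular":[0,0,0],"offset":[0,0,0],"claw":1}
    - {"angular":[0,0,0],"offset":[0,0,0],"claw":1}
    - {"angular":[0,0,0],"offset":[0,0,0],"claw":1}
  force: 60

```text
time_s: 4.9
ee_pos: [0.5107, -0.1641, 0.1895]
ee_rot: [-0.0, 0.744, 0.668, 0.0]
ft_force: [-0.4, -0.3, -0.6]
gripper_width: 0.0124
grasp_force: 62.8
```

Run:
```python
from rig import readout, read_camera
import cv2,pickle,numpy as np
from h import *
s=read_camera("scene");t=read_camera("top");pickle.dump(s,open("s1.pkl","wb"));pickle.dump(t,open("t1.pkl","wb"))
f=lambda c,x0,y0:cv2.resize(c["image"][y0:y0+72,x0:x0+48,::-1],(400,600),interpolation=cv2.INTER_NEAREST)
pt=proj(t,[.511,-.165,.14]).astype(int);ps=proj(s,[.511,-.165,.12]).astype(int);print(pt,ps)
cv2.imwrite("pics/c2.png",np.hstack([f(t,pt[0]-24,pt[1]-36),f(s,ps[0]-24,ps[1]-36)]))
st=readout.state();print(st["ee_pos"],st["ft_force"],st["torque"])
```

```text
[315 217] [212 159]
[ 0.5107281  -0.16436991  0.18959671] [ 0.3772862  -0.42212224 -0.9153755 ] [ 2.70594855e-02 -4.98640175e-02 -2.32187356e-06]
```

View pics/c2.png

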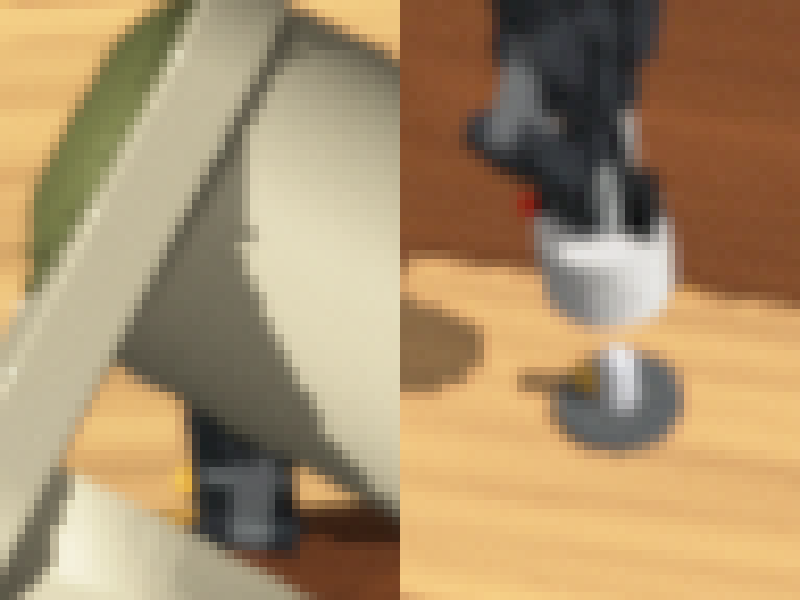

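Run:
```python
import pickle
from h import *
s=pickle.load(open("s1.pkl","rb"))
im=s["image"];h=cv2.cvtColor(im,cv2.COLOR_RGB2HSV).astype(int);ps=(212,159)
g=h[...,1].copy()
def edges(r,x0,x1,thr):
    row=h[r,x0:x1,1];k=np.where(row<thr)[0];a,b=k[0]+x0,k[-1]+x0
    f=lambda i,j:(thr-h[r,i,1])/(h[r,j,1]-h[r,i,1])
    return a-f(a,a-1),b+f(b,b+1)
for r in range(152,160):
    try:e=edges(r,198,228,60);print("hub",r,np.round(e,2),round(sum(e)/2,2))
    except Exception as x:print(r,x)
for r in range(166,177):
    e=edges(r,198,228,60);print("wash",r,np.round(e,2),round(sum(e)/2,2))
W=np.array([.5107,-.1645,0])
for z in (.0701,.14,.15,.165):print(z,proj(s,W+[0,0,z]),"dy1mm",proj(s,W+[0,.001,z])-proj(s,W+[0,0,z]),"dx",proj(s,W+[.001,0,z])-proj(s,W+[0,0,z]))
```

```text
hub 152 [203.94 220.21] 212.08
hub 153 [204.18 220.29] 212.23
hub 154 [204.46 220.3 ] 212.38
hub 155 [204.79 220.38] 212.59
hub 156 [205.1  220.39] 212.74
hub 157 [205.3  220.08] 212.69
hub 158 [205.59 219.69] 212.64
hub 159 [206.22 219.25] 212.73
wash 166 [211.19 218.29] 214.74
wash 167 [211.42 219.76] 215.59
wash 168 [211.53 220.43] 215.98
wash 169 [211.51 220.73] 216.12
wash 170 [206.52 220.91] 213.72
wash 171 [206.46 220.89] 213.68
wash 172 [206.58 220.73] 213.65
wash 173 [206.95 220.23] 213.59
wash 174 [207.68 219.52] 213.6
wash 175 [208.94 218.32] 213.63
wash 176 [212.12 215.67] 213.9
0.0701 [214.15478665 170.25447884] dy1mm [0.31162427 0.04819867] dx [-0.08320496  0.24190731]
0.14 [212.17319693 155.02469086] dy1mm [0.32610863 0.04883702] dx [-0.08811848  0.2457289 ]
0.15 [211.87432265 152.72765027] dy1mm [0.32829159 0.04892052] dx [-0.0888673   0.24624596]
0.165 [211.41832022 149.2229791 ] dy1mm [0.33162137 0.04904146] dx [-0.09001372  0.24700489]
```

Emit:
play_rows:
  deltas:
    - {"angular":[0,0,0],"offset":[0.05,-0.18,-1],"claw":1}
    - {"angular":[0,0,0],"offset":[0,0,-1],"claw":1}
    - {"angular":[0,0,0],"offset":[0,0,-1],"claw":1}
    - {"angular":[0,0,0],"offset":[0,0,-0.4],"claw":1}
    - {"angular":[0,0,0],"offset":[0,0,0],"claw":1}
    - {"angular":[0,0,0],"offset":[0,0,-0.2],"claw":1}
    - {"angular":[0,0,0],"offset":[0,0,-0.1],"claw":1}
    - {"angular":[0,0,0],"offset":[0,0,0],"claw":1}

```text
time_s: 5.8
ee_pos: [0.5112, -0.1669, 0.1526]
ee_rot: [0.0, 0.745, 0.667, 0.0]
ft_force: [-0.1, -0.4, -0.5]
gripper_width: 0.0127
grasp_force: 62.8
```

```bash
cat > st.py <<'E'
from rig import readout
s=readout.state();print(s["time_s"],s["ee_pos"].round(4),s["ft_force"].round(2),s["torque"].round(3),s["ee_rot"].round(4))
E
python3 st.py
```

```text
5.8 [ 0.5112 -0.1669  0.1526] [-0.11 -0.39 -0.54] [ 0.036 -0.021 -0.002] [1.000e-04 7.448e-01 6.673e-01 0.000e+00]
```

Emit:
play_rows:
  deltas:
    - {"angular":[0,0,0],"offset":[0,0,-0.1],"claw":1}
    - {"angular":[0,0,0],"offset":[0,0,-0.1],"claw":1}
    - {"angular":[0,0,0],"offset":[0,0,-0.1],"claw":1}
    - {"angular":[0,0,0],"offset":[0,0,0],"claw":1}

```text
time_s: 6.2
ee_pos: [0.5111, -0.1669, 0.1494]
ee_rot: [-0.0, 0.745, 0.667, -0.0]
ft_force: [-0.7, -0.4, -1.1]
gripper_width: 0.0124
grasp_force: 62.8
```

```bash
python3 st.py
```

```text
6.2 [ 0.5111 -0.1669  0.1494] [-0.65 -0.43 -1.13] [-0.057  0.041  0.01 ] [-1.000e-04  7.448e-01  6.673e-01 -0.000e+00]
```

Emit:
play_rows:
  deltas:
    - {"angular":[0,0,0],"offset":[0,0,-0.1],"claw":1}
    - {"angular":[0,0,0],"offset":[0,0,-0.1],"claw":1}
    - {"angular":[0,0,0],"offset":[0,0,0],"claw":1}

```text
time_s: 6.5
ee_pos: [0.5112, -0.1668, 0.1474]
ee_rot: [-0.0, 0.745, 0.667, 0.0]
ft_force: [0.8, 1.3, -1.2]
gripper_width: 0.0126
grasp_force: 62.8
```

```bash
python3 st.py
```

```text
6.5 [ 0.5112 -0.1668  0.1474] [ 0.78  1.3  -1.24] [ 0.191 -0.115  0.015] [-1.000e-04  7.448e-01  6.673e-01  1.000e-04]
```

Emit:
play_rows:
  deltas:
    - {"angular":[0,0,0],"offset":[0,0.03,-0.1],"claw":1}
    - {"angular":[0,0,0],"offset":[0,0,-0.1],"claw":1}
    - {"angular":[0,0,0],"offset":[0,0,0],"claw":1}

```text
time_s: 6.8
ee_pos: [0.5112, -0.1666, 0.1453]
ee_rot: [-0.0, 0.745, 0.667, -0.0]
ft_force: [0.6, 0.1, -1.2]
gripper_width: 0.0127
grasp_force: 62.8
```

```bash
python3 st.py
```

```text
6.8 [ 0.5112 -0.1666  0.1453] [ 0.62  0.08 -1.22] [ 0.101 -0.107 -0.005] [-1.000e-04  7.448e-01  6.673e-01 -0.000e+00]
```

Emit:
play_rows:
  deltas:
    - {"angular":[0,0,0],"offset":[0,0,-0.2],"claw":1}
    - {"angular":[0,0,0],"offset":[0,0,-0.2],"claw":1}
    - {"angular":[0,0,0],"offset":[0,0,-0.2],"claw":1}
    - {"angular":[0,0,0],"offset":[0,0,-0.1],"claw":1}
    - {"angular":[0,0,0],"offset":[0,0,0],"claw":1}

```text
time_s: 7.3
ee_pos: [0.5111, -0.1665, 0.1383]
ee_rot: [-0.0, 0.745, 0.667, -0.0]
ft_force: [0.3, 0.4, -2.3]
gripper_width: 0.0126
grasp_force: 62.8
```

```bash
python3 st.py
```

```text
7.3 [ 0.5111 -0.1665  0.1383] [ 0.29  0.43 -2.27] [ 0.099 -0.092  0.038] [-1.000e-04  7.448e-01  6.673e-01 -0.000e+00]
```

Emit:
play_rows:
  deltas:
    - {"angular":[0,0,0],"offset":[0,0,-0.05],"claw":1}
    - {"angular":[0,0,0],"offset":[0,0,-0.05],"claw":1}
    - {"angular":[0,0,0],"offset":[0,0,0],"claw":1}

```text
time_s: 7.6
ee_pos: [0.5112, -0.1666, 0.1375]
ee_rot: [-0.0, 0.745, 0.667, 0.0]
ft_force: [0.7, 1.6, -0.8]
gripper_width: 0.0126
grasp_force: 62.8
```

```bash
python3 st.py
```

```text
7.6 [ 0.5112 -0.1666  0.1375] [ 0.67  1.62 -0.75] [ 0.079 -0.063  0.051] [-0.      0.7448  0.6673  0.    ]
```

Emit:
play_rows:
  deltas:
    - {"angular":[0,0,0],"offset":[0,0.03,-0.05],"claw":1}
    - {"angular":[0,0,0],"offset":[0,0,0],"claw":1}

```text
time_s: 7.8
ee_pos: [0.5111, -0.1663, 0.1369]
ee_rot: [-0.0, 0.745, 0.667, -0.0]
ft_force: [-0.4, -0.1, -0.1]
gripper_width: 0.0127
grasp_force: 62.8
```

Emit:
play_rows:
  deltas:
    - {"angular":[0,0,0],"offset":[0,0,-0.05],"claw":1}
    - {"angular":[0,0,0],"offset":[0,0,0],"claw":1}

```text
time_s: 8.0
ee_pos: [0.5112, -0.1664, 0.1365]
ee_rot: [0.0, 0.745, 0.667, -0.0]
ft_force: [0.7, 0.3, -1.2]
gripper_width: 0.0124
grasp_force: 62.8
```

Emit:
play_rows:
  deltas:
    - {"angular":[0,0,0],"offset":[0,0,-0.04],"claw":1}
    - {"angular":[0,0,0],"offset":[0,0,0],"claw":1}

```text
time_s: 8.2
ee_pos: [0.5112, -0.1664, 0.1362]
ee_rot: [0.0, 0.745, 0.667, -0.0]
ft_force: [-0.4, 0.6, -0.3]
gripper_width: 0.013
grasp_force: 63.1
```

Emit:
play_rows:
  deltas:
    - {"angular":[0,0,0],"offset":[0,0,-0.04],"claw":1}
    - {"angular":[0,0,0],"offset":[0,0,0],"claw":1}

```text
time_s: 8.4
ee_pos: [0.5113, -0.1664, 0.136]
ee_rot: [0.0, 0.745, 0.667, 0.0]
ft_force: [-0.5, 0.5, 3.0]
gripper_width: 0.0125
grasp_force: 63.5
```

Emit:
play_rows:
  deltas:
    - {"angular":[0,0,0],"offset":[0,0,-0.04],"claw":1}
    - {"angular":[0,0,0],"offset":[0,0,0],"claw":1}

```text
time_s: 8.6
ee_pos: [0.5114, -0.1664, 0.1358]
ee_rot: [0.0, 0.745, 0.667, 0.0]
ft_force: [-0.6, 0.2, 5.6]
gripper_width: 0.0126
grasp_force: 63.8
```

```bash
python3 st.py
```

```text
8.6 [ 0.5114 -0.1664  0.1358] [-0.56  0.17  5.56] [0.058 0.29  0.038] [4.000e-04 7.448e-01 6.673e-01 1.000e-04]
```

Emit:
play_rows:
  deltas:
    - {"angular":[0,0,-0.03],"offset":[0,0,0],"claw":1}
    - {"angular":[0,0,-0.03],"offset":[0,0,0],"claw":1}
    - {"angular":[0,0,0],"offset":[0,0,0],"claw":1}

```text
time_s: 8.9
ee_pos: [0.5114, -0.1664, 0.1355]
ee_rot: [0.0, 0.765, 0.644, 0.0]
ft_force: [-1.2, 0.5, -1.1]
gripper_width: 0.0126
grasp_force: 62.8
```

Emit:
play_rows:
  deltas:
    - {"angular":[0,0,-0.03],"offset":[0,0,0],"claw":1}
    - {"angular":[0,0,0],"offset":[0,0,0],"claw":1}

```text
time_s: 9.1
ee_pos: [0.5108, -0.1661, 0.1347]
ee_rot: [-0.001, 0.774, 0.633, -0.0]
ft_force: [0.6, 0.8, -2.0]
gripper_width: 0.0125
grasp_force: 62.8
```

Emit:
play_rows:
  deltas:
    - {"angular":[0,0,-0.03],"offset":[0,0,0],"claw":1}
    - {"angular":[0,0,0],"offset":[0,0,0],"claw":1}

```text
time_s: 9.3
ee_pos: [0.511, -0.1662, 0.135]
ee_rot: [-0.0, 0.784, 0.621, -0.0]
ft_force: [0.3, 0.3, -0.7]
gripper_width: 0.0127
grasp_force: 62.8
```

Emit:
play_rows:
  deltas:
    - {"angular":[0,0,-0.03],"offset":[0,0,0],"claw":1}
    - {"angular":[0,0,0],"offset":[0,0,0],"claw":1}

```text
time_s: 9.5
ee_pos: [0.5111, -0.1663, 0.1352]
ee_rot: [-0.0, 0.793, 0.609, -0.0]
ft_force: [-0.4, -0.5, -1.2]
gripper_width: 0.0126
grasp_force: 62.8
```

```bash
python3 st.py
```

```text
9.5 [ 0.5111 -0.1663  0.1352] [-0.42 -0.47 -1.19] [-0.024  0.026 -0.016] [-0.000e+00  7.931e-01  6.091e-01 -1.000e-04]
```

Emit:
play_rows:
  deltas:
    - {"angular":[0,0,0],"offset":[0,0,-0.05],"claw":1}
    - {"angular":[0,0,0],"offset":[0,0,0],"claw":1}

```text
time_s: 9.7
ee_pos: [0.5111, -0.1663, 0.1347]
ee_rot: [-0.0, 0.793, 0.61, -0.0]
ft_force: [-0.6, -0.5, -1.3]
gripper_width: 0.0126
grasp_force: 62.8
```

```bash
python3 st.py
```

```text
9.7 [ 0.5111 -0.1663  0.1347] [-0.6  -0.51 -1.3 ] [-0.007 -0.025 -0.011] [-1.000e-04  7.926e-01  6.097e-01 -0.000e+00]
```

Emit:
play_rows:
  deltas:
    - {"angular":[0,0,0],"offset":[0,0,-0.05],"claw":1}
    - {"angular":[0,0,0],"offset":[0,0,0],"claw":1}

```text
time_s: 9.9
ee_pos: [0.5111, -0.1663, 0.1342]
ee_rot: [-0.0, 0.793, 0.61, -0.0]
ft_force: [-0.4, 0.2, -1.2]
gripper_width: 0.0125
grasp_force: 62.8
```

```bash
python3 st.py
```

```text
9.9 [ 0.5111 -0.1663  0.1342] [-0.37  0.18 -1.15] [-0.027  0.009  0.026] [-1.000e-04  7.927e-01  6.096e-01 -0.000e+00]
```

Emit:
play_rows:
  deltas:
    - {"angular":[0,0,0],"offset":[0,0,-0.1],"claw":1}
    - {"angular":[0,0,0],"offset":[0,0,-0.1],"claw":1}
    - {"angular":[0,0,0],"offset":[0,0,0],"claw":1}

```text
time_s: 10.2
ee_pos: [0.5111, -0.1663, 0.1321]
ee_rot: [-0.0, 0.793, 0.61, -0.0]
ft_force: [0.3, -0.8, -1.2]
gripper_width: 0.0125
grasp_force: 62.8
```

```bash
python3 st.py
```

```text
10.2 [ 0.5111 -0.1663  0.1321] [ 0.29 -0.77 -1.17] [ 0.025 -0.027 -0.033] [-1.000e-04  7.927e-01  6.096e-01 -1.000e-04]
```

Emit:
play_rows:
  deltas:
    - {"angular":[0,0,0],"offset":[0,0,-0.1],"claw":1}
    - {"angular":[0,0,0],"offset":[0,0,-0.1],"claw":1}
    - {"angular":[0,0,0],"offset":[0,0,0],"claw":1}

```text
time_s: 10.5
ee_pos: [0.5111, -0.1663, 0.1301]
ee_rot: [-0.0, 0.793, 0.61, -0.0]
ft_force: [0.6, 0.3, -1.5]
gripper_width: 0.0129
grasp_force: 62.8
```

```bash
python3 st.py
```

```text
10.5 [ 0.5111 -0.1663  0.1301] [ 0.56  0.33 -1.48] [ 0.007 -0.033 -0.029] [-1.000e-04  7.927e-01  6.096e-01 -1.000e-04]
```

Sliding freely down the key. I'll carry on to the seat.

Emit:
play_rows:
  deltas:
    - {"angular":[0,0,0],"offset":[0,0,-0.1],"claw":1}
    - {"angular":[0,0,0],"offset":[0,0,-0.1],"claw":1}
    - {"angular":[0,0,0],"offset":[0,0,-0.05],"claw":1}
    - {"angular":[0,0,0],"offset":[0,0,0],"claw":1}

```text
time_s: 10.9
ee_pos: [0.5112, -0.1663, 0.1277]
ee_rot: [-0.0, 0.793, 0.61, -0.0]
ft_force: [-0.0, 0.5, -0.3]
gripper_width: 0.0127
grasp_force: 62.8
```

Emit:
play_rows:
  deltas:
    - {"angular":[0,0,0],"offset":[0,0,-0.05],"claw":1}
    - {"angular":[0,0,0],"offset":[0,0,-0.05],"claw":1}
    - {"angular":[0,0,0],"offset":[0,0,0],"claw":1}

```text
time_s: 11.2
ee_pos: [0.5112, -0.1663, 0.1267]
ee_rot: [-0.0, 0.793, 0.61, -0.0]
ft_force: [0.1, -0.6, -1.5]
gripper_width: 0.0126
grasp_force: 62.8
```

Emit:
play_rows:
  deltas:
    - {"angular":[0,0,0],"offset":[0,0,-0.05],"claw":1}
    - {"angular":[0,0,0],"offset":[0,0,0],"claw":1}

```text
time_s: 11.4
ee_pos: [0.5113, -0.1663, 0.1265]
ee_rot: [0.0, 0.793, 0.61, 0.0]
ft_force: [-0.6, 0.5, 1.5]
gripper_width: 0.0125
grasp_force: 63.1
```

```bash
python3 st.py
```

```text
11.4 [ 0.5113 -0.1663  0.1265] [-0.58  0.46  1.55] [ 0.044  0.103 -0.038] [1.000e-04 7.927e-01 6.096e-01 1.000e-04]
```

Emit:
play_rows:
  deltas:
    - {"angular":[0,0,-0.05],"offset":[0,0,0],"claw":1}
    - {"angular":[0,0,-0.05],"offset":[0,0,0],"claw":1}
    - {"angular":[0,0,-0.05],"offset":[0,0,0],"claw":1}
    - {"angular":[0,0,-0.05],"offset":[0,0,0],"claw":1}
    - {"angular":[0,0,-0.05],"offset":[0,0,0],"claw":1}
    - {"angular":[0,0,-0.05],"offset":[0,0,0],"claw":1}
    - {"angular":[0,0,-0.05],"offset":[0,0,0],"claw":1}
    - {"angular":[0,0,-0.05],"offset":[0,0,0],"claw":1}

```text
time_s: 12.2
ee_pos: [0.5118, -0.1664, 0.1266]
ee_rot: [0.001, 0.898, 0.439, 0.001]
ft_force: [1.1, 0.5, -0.7]
gripper_width: 0.0127
grasp_force: 63.1
```

```bash
python3 st.py
```

```text
12.2 [ 0.5118 -0.1664  0.1266] [ 1.08  0.54 -0.71] [ 0.029 -0.407  0.047] [7.000e-04 8.984e-01 4.392e-01 7.000e-04]
```

Emit:
play_rows:
  deltas:
    - {"angular":[0,0,-0.05],"offset":[0,0,0],"claw":1}
    - {"angular":[0,0,-0.05],"offset":[0,0,0],"claw":1}
    - {"angular":[0,0,-0.05],"offset":[0,0,0],"claw":1}
    - {"angular":[0,0,-0.05],"offset":[0,0,0],"claw":1}
    - {"angular":[0,0,-0.05],"offset":[0,0,0],"claw":1}
    - {"angular":[0,0,-0.05],"offset":[0,0,0],"claw":1}
    - {"angular":[0,0,-0.05],"offset":[0,0,0],"claw":1}
    - {"angular":[0,0,-0.05],"offset":[0,0,0],"claw":1}

```text
time_s: 13.0
ee_pos: [0.5114, -0.1663, 0.1266]
ee_rot: [0.0, 0.968, 0.252, 0.0]
ft_force: [0.1, 1.9, 2.0]
gripper_width: 0.0128
grasp_force: 63.2
```

```bash
python3 st.py
```

```text
13.0 [ 0.5114 -0.1663  0.1266] [0.08 1.92 2.  ] [0.176 0.004 0.173] [2.000e-04 9.677e-01 2.520e-01 3.000e-04]
```

Emit:
play_rows:
  deltas:
    - {"angular":[0,0,-0.05],"offset":[0,0,0],"claw":1}
    - {"angular":[0,0,-0.05],"offset":[0,0,0],"claw":1}
    - {"angular":[0,0,-0.05],"offset":[0,0,0],"claw":1}
    - {"angular":[0,0,-0.05],"offset":[0,0,0],"claw":1}
    - {"angular":[0,0,-0.05],"offset":[0,0,0],"claw":1}
    - {"angular":[0,0,-0.05],"offset":[0,0,0],"claw":1}
    - {"angular":[0,0,-0.05],"offset":[0,0,0],"claw":1}
    - {"angular":[0,0,-0.05],"offset":[0,0,0],"claw":1}
    - {"angular":[0,0,0],"offset":[0,0,0],"claw":1}

```text
time_s: 13.9
ee_pos: [0.5111, -0.166, 0.1265]
ee_rot: [-0.0, 0.998, 0.055, -0.0]
ft_force: [-1.7, 2.0, 4.2]
gripper_width: 0.0122
grasp_force: 63.5
```

```bash
python3 st.py
python3 - <<'E'
from rig import read_camera
import cv2,pickle
from h import *
s=read_camera("scene");pickle.dump(s,open("s2.pkl","wb"))
p=proj(s,[.511,-.165,.09]).astype(int);print(p)
cv2.imwrite("pics/c3.png",cv2.resize(s["image"][p[1]-36:p[1]+36,p[0]-48:p[0]+48,::-1],(800,600),interpolation=cv2.INTER_CUBIC))
E
```

```text
13.9 [ 0.5111 -0.166   0.1265] [-1.72  1.97  4.22] [0.428 0.376 0.085] [-2.000e-04  9.985e-01  5.550e-02 -1.000e-04]
[213 166]
```

View pics/c3.png

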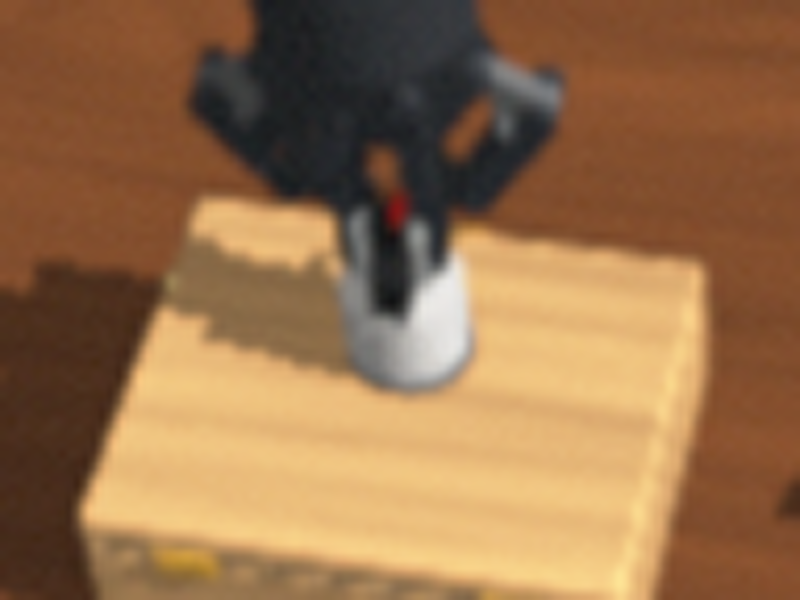

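Emit:
play_rows:
  deltas:
    - {"angular":[0,0,-0.05],"offset":[0,0,0],"claw":1}
    - {"angular":[0,0,-0.05],"offset":[0,0,0],"claw":1}
    - {"angular":[0,0,0],"offset":[0,0,0],"claw":1}
    - {"angular":[0,0,0],"offset":[0,0,0],"claw":1}
    - {"angular":[0,0,0],"offset":[0,0,0],"claw":1}

```text
time_s: 14.45
ee_pos: [0.511, -0.166, 0.1265]
ee_rot: [-0.0, 1.0, 0.007, -0.0]
ft_force: [-3.2, 4.0, 5.0]
gripper_width: 0.0126
grasp_force: 63.7
```

Emit:
play_rows:
  deltas:
    - {"angular":[0,0,0],"offset":[0,0,0],"claw":0.6}
    - {"angular":[0,0,0],"offset":[0,0,0],"claw":0.2}
    - {"angular":[0,0,0],"offset":[0,0,0],"claw":-0.2}
    - {"angular":[0,0,0],"offset":[0,0,0],"claw":-0.2}
    - {"angular":[0,0,0],"offset":[0,0,0],"claw":-0.2}
    - {"angular":[0,0,0],"offset":[0,0,1],"claw":-0.2}
    - {"angular":[0,0,0],"offset":[0,0,3],"claw":-0.2}
    - {"angular":[0,0,0],"offset":[0,0,4],"claw":-0.2}
    - {"angular":[0,0,0],"offset":[-1,4,2],"claw":-0.2}
    - {"angular":[0,0,0],"offset":[-1,4,0],"claw":-0.2}
    - {"angular":[0,0,0],"offset":[-1,4,0],"claw":-0.2}
    - {"angular":[0,0,0],"offset":[-1,4,0],"claw":-0.2}
    - {"angular":[0,0,0],"offset":[-1,4,0],"claw":-0.2}
    - {"angular":[0,0,0],"offset":[-1,4,0],"claw":-0.2}
    - {"angular":[0,0,0],"offset":[0,0,0],"claw":-0.2}
    - {"angular":[0,0,0],"offset":[0,0,0],"claw":-0.2}

```text
time_s: 16.05
ee_pos: [0.4512, 0.074, 0.227]
ee_rot: [0.0, 1.0, 0.006, 0.001]
ft_force: [-0.3, -0.6, -0.7]
gripper_width: 0.0513
grasp_force: 0.0
```

```bash
python3 st.py
python3 - <<'E'
from rig import read_camera
import cv2,pickle
from h import *
t=read_camera("top");s=read_camera("scene");pickle.dump(t,open("t3.pkl","wb"));pickle.dump(s,open("s3.pkl","wb"))
f=lambda c,p:cv2.resize(c["image"][p[1]-36:p[1]+36,p[0]-24:p[0]+24,::-1],(400,600),interpolation=cv2.INTER_NEAREST)
p=proj(t,[.5,-.165,.1]).astype(int);q=proj(s,[.511,-.165,.09]).astype(int)
cv2.imwrite("pics/c4.png",np.hstack([f(t,p),f(s,q)]))
def comp(c,x,y):
    h=cv2.cvtColor(c["image"],cv2.COLOR_RGB2HSV).astype(int);m=np.zeros(h.shape[:2],np.uint8)
    r=((h[...,0]<6)|(h[...,0]>172))&(h[...,1]>150)&(h[...,2]>90)
    m[y-25:y+25,x-20:x+20]=r[y-25:y+25,x-20:x+20]
    n,l,st,ce=cv2.connectedComponentsWithStats(m);return list(zip(st[1:].tolist(),ce[1:]))
for a,u in comp(t,*p):print("top",a,u,ray(t,u,.127),ray(t,u,.1005))
h=cv2.cvtColor(t["image"],cv2.COLOR_RGB2HSV).astype(int);m=np.zeros(h.shape[:2],np.uint8)
b=(h[...,1]<60)&(h[...,2]>130);m[p[1]-25:p[1]+15,p[0]-16:p[0]+16]=b[p[1]-25:p[1]+15,p[0]-16:p[0]+16]
c,r=cv2.minEnclosingCircle(np.argwhere(m)[:,::-1].astype(np.float32));print("hub",c,r,ray(t,c,.103))
E
```

```text
16.05 [0.4512 0.074  0.227 ] [-0.28 -0.64 -0.69] [-0.061 -0.062  0.03 ] [2.0e-04 1.0e+00 6.5e-03 6.0e-04]
top [314, 220, 4, 11, 29] [315.65517241 223.96551724] [ 0.49553005 -0.16541828  0.127     ] [ 0.49586573 -0.16856588  0.1005    ]
hub (313.5, 218.5) 10.12432861328125 [ 0.50941844 -0.16343084  0.103     ]
```

View pics/c4.png

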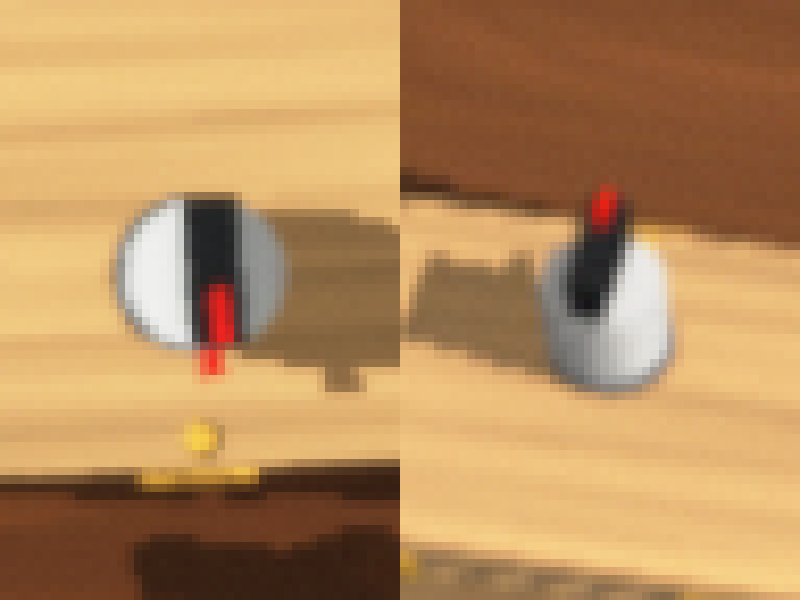

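Run:
```python
import pickle
from h import *
t=pickle.load(open("t3.pkl","rb"));p=proj(t,[.5,-.165,.1]).astype(int)
h=cv2.cvtColor(t["image"],cv2.COLOR_RGB2HSV).astype(int)
f=lambda x,y:(p[0]-24+x/8.3333-.5,p[1]-36+y/8.3333-.5)
print("pointer",ray(t,f(212,363),.1005),"stud",ray(t,f(201,438),.069),"redmark",ray(t,f(221,313),.127))
k=p[1]-36
for r in range(k+41,k+46):
    w=((h[r,:,0]<8)|(h[r,:,0]>170))*np.clip(h[r,:,1]-120,0,None)*1.;w[:p[0]-10]=0;w[p[0]+10:]=0
    if w.sum():u=(w*np.arange(512)).sum()/w.sum();print(r,u,ray(t,(u,r),.1005))
w=np.clip(h[k+49:k+56,:,1]-150,0,None).astype(float);w[:,:p[0]-5]=0;w[:,p[0]+6:]=0
ys,xs=np.mgrid[0:7,0:512];print("stud",ray(t,((w*xs).sum()/w.sum(),k+49+(w*ys).sum()/w.sum()),.069))
```

```text
pointer [ 0.48334919 -0.16636386  0.1005    ] stud [ 0.46071299 -0.16590858  0.069     ] redmark [ 0.49769097 -0.16637324  0.127     ]
227 315.8724832214765 [ 0.48837345 -0.16883921  0.1005    ]
228 315.0 [ 0.48595636 -0.16660261  0.1005    ]
229 314.97727272727275 [ 0.48349536 -0.16646062  0.1005    ]
230 314.9950980392157 [ 0.48103328 -0.1664186   0.1005    ]
stud [ 0.46028483 -0.16639622  0.069     ]
```

```bash
python3 -c "
from rig import ticket
print(ticket.finish_job())"
```

```text
the job is handed in; nothing more can be done
None
```

The knob is fully home on the spindle and released, its red pointer in line with the brass stud to within about 1 mm in the last top image; the job was handed in at about 16 s, and no verdict was returned.

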